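# Ready the grain test-weight measure for filling

## Task

Get the grain measure on the bench ready for the next seed sample: push its red-tabbed cutter blade fully in, lower the brass piston gently through the mouth so that it rests upright on the blade, then slip the blue-banded filling tube over the spigot and press it past the spring balls until it sits fully home and level on the dark head. Do not drop the piston or the tube, and leave the bottle, jar, can and cup standing where they are.

Things in the scene. Friction and masses are not known exactly. Their poses are not given: they have to be found in the camera images.
- measure: The grain measure, a fixed bench instrument: grey base plate 150 x 120 x 12 mm, upright aluminium vessel, dark round head (76 mm across, its flat top 101 mm above the bench), hollow upright spigot on the head, rim 129 mm above the bench. Origin under the middle of the base plate, on the spigot's axis; z up, x points towards the red blade tab, the way the blade draws out.
- rim (a point): Centre of the spigot's open mouth, at its top rim; axes as the measure's. The spigot is 28 mm tall, 56 mm outside, 50 mm bore; its outside tapers in by 2.5 mm over the top 8 mm. The blade's upper face lies 34 mm below this point and the head's flat top 28 mm below it.
- seat (a point): Centre of the head's flat top, on which the tube's lower edge sits when home, 28 mm below the rim. Three brass spring balls stand 2.4 mm proud of the spigot's outside, 11 mm above this point. Lowered over the spigot, the tube comes to rest on them with its lower edge 12 to 15 mm above the seat; 6 to 10 N more snaps it past them, and then it slides down freely.
- blade (a joint): How far the flat steel cutter blade is drawn out of the head, in m: 0 fully in (it closes the bore, so the piston can rest on it), 0.064 fully out. It slides level with about 2 N of friction, stays where it is left, and is pushed in along the measure's -x by its tab. Drawn out, it leaves the bore partly open and the piston would fall or tip into the vessel.
- blade_tab (a point): Centre of the outer face of the upright red tab on the blade's outer end: 44 mm wide, 28 mm tall (11 mm of it above this point), 6 mm thick. The face looks away from the spigot, 68 mm from the spigot's axis when the blade is fully in. x is the outward direction. Outside the tab there is free space down to the bench.
- piston_knob (a point): Centre of the black lifting knob (18 mm diameter, 16 mm tall) on the brass piston, to be gripped from above. The piston, 0.22 kg, stands upright on the bench: body 44 mm diameter and 24 mm tall, chamfered at the foot, thin 8 mm stem above it; this point is 62 mm above the piston's underside and the top of the knob is 70 mm above it. z is the piston's axis, up. Resting on the blade this point stands 28 mm above the rim.
- piston: The brass piston itself: origin at the centre of its underside, z up along its axis.
- tube_mid (a point): Centre of the filling tube, half-way up on its axis. Plain open aluminium tube with a painted blue band near either end, standing upright: 120 mm tall, 65 mm outside, 58.4 mm bore (1.2 mm clear of the spigot all round), 0.19 kg, both ends alike. Fully home, its lower edge rests on the head and this point stands 32 mm above the rim. z is its axis, up.
- tube: The filling tube itself: origin at the centre of its lower end, z up along its axis.
- bottle_mid (a point): Bystander: centre, half-way up, of a white plastic bottle with blue cap, 64 mm diameter, 155 mm tall, standing near the tube.
- seedjar_mid (a point): Bystander: centre, half-way up, of an amber seed jar with white lid, 60 mm diameter, 90 mm tall, standing near the tube.
- cup_mid (a point): Bystander: centre, half-way up, of an empty clear plastic cup, 68 mm across the rim, 75 mm tall, standing near the piston.
- can_mid (a point): Bystander: centre, half-way up, of a green can, 60 mm diameter, 70 mm tall, standing near the piston.
Not all that is in view belongs to the job. Leave any purple look-alike of the piston alone.

How it is judged:
On the way, in this order (a step that is already met when the one before it is completed fails the run):
1. the blade is pushed fully in (value of joint blade below 0.003 m), for 0.2 s.
2. the piston rests upright on the blade inside the spigot (value of joint blade below 0.003 m and horizontal distance between piston_knob and rim below 0.007 m and z of piston_knob in the frame of rim between 0.023 and 0.033 m and angle between piston_knob's own z axis and vertical below 0.12 rad), for 0.2 s.
3. the tube is fully home on the head (horizontal distance between tube_mid and rim below 0.004 m and z of tube_mid in the frame of rim between 0.028 and 0.0345 m and angle between tube_mid's own z axis and vertical below 0.04 rad), for 0.2 s.
At the end, for the whole second after the job is handed in: Blade out less than 3 mm; piston upright (0.12 rad) on it, knob within 7 mm of the spigot axis and 23 to 33 mm above the rim; tube on the spigot, axis within 4 mm, upright (0.04 rad), lower edge within 2.5 mm of the head; both at rest; bystanders in place (all of step 2 and all of step 3 and linear speed of each of piston, tube below 0.02 m/s); the robot touches nothing.
It fails at once if a bystander (bottle, jar, cup, can) shifted more than 30 mm or tipped (distance of any of bottle_mid, seedjar_mid, cup_mid, can_mid from where it was at the start of the episode above 0.03 m or angle between any of bottle_mid, seedjar_mid, cup_mid, can_mid's own z axis and vertical above 0.35 rad).
It fails at once if the piston dropped into the spigot (faster than 0.5 m/s there) (horizontal distance between piston_knob and rim below 0.025 m and z of piston_knob in the frame of rim below 0.075 m and linear speed of piston above 0.5 m/s).
It fails at once if the tube dropped on to the measure (faster than 0.8 m/s there) (horizontal distance between tube_mid and rim below 0.025 m and z of tube_mid in the frame of rim below 0.09 m and linear speed of tube above 0.8 m/s).
It also fails if it takes over 67 s, if anything falls off the work surface, if the arm or the gripper's body presses on something with over 40 N, if the wrist force passes 120 N, or if a joint passes its speed limit or range.

## Robot

A 7-joint arm with a two-finger parallel gripper is mounted at the origin on the work surface. World frame = base frame: x ahead of the robot, y to its left, z up, the work surface at z = 0. Lengths are in m, angles in rad, forces in N, time in s.
With the tool pointing down it reaches from about 0.4 to 0.875 m from the base axis. Payload 19.3 kg.
Tool frame: the origin (TCP) lies midway between the tips of the shut fingers; the grasp point (between the pads) lies 19 mm behind it; z points along the fingers, y is the line along which they close (so a half turn about z gives the same grasp; the last joint's range is limited). The gripper opens to 85 mm and grips with 20 to 120 N. Pads are 22 mm wide; open, the fingers measure 114 mm over their backs; the gripper's body (76 mm by 85 mm) begins 54 mm behind the grasp point. The pads swing forward as they close: fully open they stand 13 mm farther back than shut.
Start: joints at [-1.214, 0.521, -0.036, 1.599, 0.021, 1.021, -0.113], TCP at [0.259, 0.569, 0.231] pointing down, gripper open.
Joint ranges: [-2.91, 2.91], [-0.3, 2.13], [-1.5, 1.42], [0.17, 2.43], [-1.26, 4.41], [0.16, 1.93], [-2.52, 2.52]. Speed limits (rad/s): [1.89, 1.89, 2.39, 2.39, 3.01, 3.01, 3.01].

## Interface

Orientations are given as a unit quaternion [w, x, y, z].
In Python, from workcell import readout, eyes, robot gives the robot as it stands.
- The arm moves only by the tool drive_tool, never from a script. Its argument "commands" is a list of rows, each a list of 3 entries, a list of its own where there are three numbers: the turn, a rotation vector about the tool's x, y, z in units of 0.1 rad (1.0 is 0.1 rad), then the shift along the tool's x, y, z in units of 0.2 m (1.0 is 0.2 m), then the gripper command: -1 is fully open, 1 is shut, values between are in proportion. A call has 1 to 20 rows; each row shifts and turns the commanded pose from where the row before left it, along the tool's axes as they then stand; what a row does not reach is not made up. A row lasts 1/10 s, in which the tool goes at most 50 mm and 8.59 degrees, less where a joint would pass 70% of its speed; a pose out of reach is approached as far as the arm can. A call with a number of a shift or a turn outside -1 to 1 is refused whole. A call with a gripper value outside its range is refused whole. The fingers move at their own pace and stop on an object; "squeeze" is the grip in N (left out, the last holds). Time passes only in rows, so rows that do not move let the fingers close. It gives the time, the measured TCP pose, the force, the opening and the grip force at its end, in the units of the state.
- readout.state(): the state, without advancing time (a new reading comes with each control period).
- eyes.read_camera(name): name is "side" or "top" or "wrist"; returns a dict with "color" (400x640x3 uint8, red, green, blue), "depth" (400x640 float32, m along the optical axis (not along the pixel's ray), 0 where there is no reading), "mtx" (3x3 intrinsics, pixels), "rvec" (rotation vector, rad) and "tvec" (3), from world to camera coordinates, as OpenCV has them. Camera axes: x right, y down, z forward; pixel columns grow to the right and rows downward; lengths in m; the calibration is good to about 2 mm. A picture is of the moment at which its call begins.
- robot.sign_off(): hands the job in; it is judged then, once.
The state is a dict: "clock": time; "qpos": joint angles; "qd": joint speeds; "joint_efforts": joint torques, N m; "ee_pos": TCP position; "eef_rot": TCP orientation; "force": force on the tool from outside, world axes, zero at the start; "ft_torque": the same for the moment, N m; "width": opening from 0.0 (shut) to 1.0 (fully open); "finger_force": force on a finger pad.
Only numpy, scipy, OpenCV 4.12 (cv2) and the standard library are available. Lean on these libraries where they do the work, as an engineer would, in place of code of your own. Each camera call takes 0.05 s, during which the arm holds its last target. There are 200 camera calls.

## Working session

There is one attempt and no reset: what is moved stays moved. The work goes in short steps, Python scripts to look and compute and a tool call to move; the robot and the scene stay as the last step left them, time stands still between calls to the robot, and variables do not carry over. Pictures are saved under pics/ and viewed, at most 11 in all, crops included, and the job is handed in when it is done.

Besides the shell and the picture viewer there is one more tool, called after "Request:" in YAML: its name, and indented under it one key for each argument. drive_tool: Moves the arm, as the interface text tells. Shifts and turns lie within -1 to 1; 1 stands for 0.2 m of shift or 0.1 rad of turn. Its arguments: {"type":"object","properties":{"commands":{"type":"array"},"squeeze":{"type":"number"}},"required":["commands"]}

```bash
mkdir -p pics; cat > h.py <<'E'
import numpy as np, cv2
from workcell import readout, eyes, robot
def snap(n,name):
    c=eyes.read_camera(n); np.savez(f'pics/{name}.npz',**c); cv2.imwrite(f'pics/{name}.png',c['color'][:,:,::-1]); return c
def load(name): return dict(np.load(f'pics/{name}.npz'))
def cloud(c):
    d=c['depth']; v,u=np.indices(d.shape); K=c['mtx']
    p=np.stack([(u-K[0,2])/K[0,0]*d,(v-K[1,2])/K[1,1]*d,d],-1)
    R=cv2.Rodrigues(c['rvec'])[0]; w=(p-c['tvec'].reshape(3))@R; w[d<=0]=np.nan; return w
def crop(name,x0,y0,x1,y1,s,out):
    cv2.imwrite(f'pics/{out}.png',cv2.resize(cv2.imread(f'pics/{name}.png')[y0:y1,x0:x1],None,fx=s,fy=s,interpolation=cv2.INTER_CUBIC))
E
python3 - <<'E'
from h import *
a=snap('top','t0');b=snap('side','s0')
cv2.imwrite('pics/both.png',cv2.resize(np.vstack([cv2.imread('pics/t0.png'),cv2.imread('pics/s0.png')]),None,fx=.75,fy=.75))
print(readout.state())
for c in(a,b):
    R=cv2.Rodrigues(c['rvec'])[0];print(-R.T@c['tvec'].reshape(3),R[2])
E
```

```text
{'clock': 0.1, 'qpos': array([-1.21419248,  0.52194676, -0.03633435,  1.59994032,  0.02120228,
        1.02110064, -0.11280758]), 'qd': array([-0.00022084, -0.00054008, -0.00035438, -0.00106192, -0.00036457,
        0.00109522, -0.00084112]), 'joint_efforts': array([ 5.40859808e-03, -9.28483558e+01,  1.98496185e+00, -3.70537162e+01,
        1.82598241e-02,  5.33529615e-03, -6.62008893e-05]), 'ee_pos': array([0.25863127, 0.56864955, 0.2307918 ]), 'eef_rot': array([-7.30042584e-05,  2.11791496e-01,  9.77314743e-01, -4.99711237e-04]), 'force': array([ 0.06284228,  0.28194863, -0.28139662]), 'ft_torque': array([-0.01128846, -0.03614463,  0.01164235]), 'finger_force': 0.0, 'width': 1.0036550835640325}
[ 0.3477561  -0.0222227   1.17785378] [ 0.13741535  0.01064026 -0.99045636]
[ 0.12702282 -0.67423541  0.80277996] [ 0.36560307  0.64598126 -0.67010641]
```

View pics/both.png

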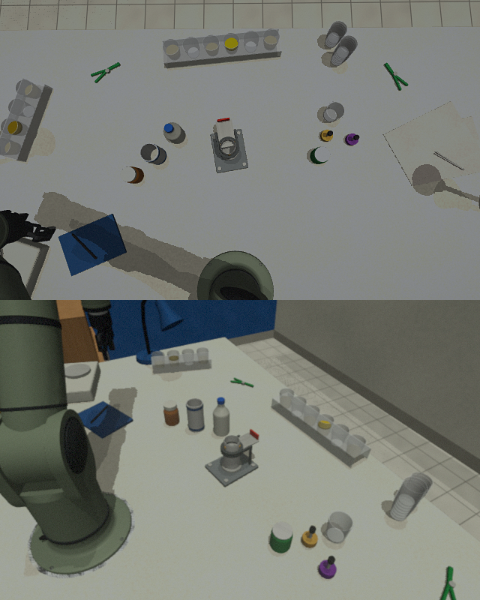

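The top view (x0.75) shows these candidates and the measure:
- **Measure:** (228,147), with the red tab at (223,121).
- **Tube:** the grey cylinder at (153,153), between the bottle (174,132) and the jar (135,175).
- **Pistons:** one gold at (327,135) and one purple at (352,139). The gold one is the brass piston; the purple one is the look-alike.

I'll confirm in a crop.

```bash
python3 - <<'E'
from h import *
crop('t0',160,125,490,265,2.4,'c1')
w=cloud(load('t0'))
hsv=cv2.cvtColor(load('t0')['color'],cv2.COLOR_RGB2HSV)
def rep(n,u,v):print(n,u,v,np.round(w[v,u],3))
for n,u,v in [('head',304,196),('tab',297,161),('knob',436,175),('purple',470,184),('bottle',228,172),('tube',204,204),('jar',178,232),('cup',440,148),('can',424,207)]:
    rep(n,u,v)
# object top blobs: cluster by height ranges in windows
def fit(n,u0,u1,v0,v1,zl,zh):
    s=w[v0:v1,u0:u1].reshape(-1,3); m=(s[:,2]>zl)&(s[:,2]<zh); s=s[m]
    c,r=cv2.minEnclosingCircle(s[:,:2].astype(np.float32)); print(n,len(s),'c',np.round(c,4),'r',round(r,4),'mean',np.round(s.mean(0),4))
fit('tube',185,222,190,222,.112,.13)
fit('rim',280,330,170,230,.122,.14)
fit('head',280,330,170,230,.095,.106)
fit('knob',422,450,165,195,.055,.08)
fit('body',422,450,165,195,.015,.03)
fit('can',410,440,195,220,.06,.08)
fit('cup',420,460,130,165,.06,.085)
fit('bottle',210,250,155,195,.09,.17)
fit('jar',165,195,215,250,.08,.1)
fit('purple',455,485,170,200,.055,.08)
r=((hsv[...,0]<6)|(hsv[...,0]>174))&(hsv[...,1]>150)&(hsv[...,2]>80); r[:140]=0;r[180:]=0;r[:,:270]=0;r[:,330:]=0
p=w[r];print('red',len(p),p.min(0),p.max(0),p.mean(0))
E
```

```text
head 304 196 [0.513 0.025 0.021]
tab 297 161 [0.594 0.04  0.103]
knob 436 175 [ 0.57  -0.345  0.023]
purple 470 184 [ 0.541 -0.433  0.039]
bottle 228 172 [0.555 0.209 0.157]
tube 204 204 [ 0.494  0.311 -0.001]
jar 178 232 [0.41  0.351 0.09 ]
cup 440 148 [ 0.652 -0.365  0.006]
can 424 207 [ 0.475 -0.297  0.068]
tube 153 c [0.4824 0.2912] r 0.0337 mean [0.4823 0.2918 0.1184]
rim 64 c [0.5008 0.0222] r 0.0274 mean [0.4991 0.022  0.126 ]
head 561 c [0.5202 0.03  ] r 0.0586 mean [0.5198 0.0257 0.0991]
knob 42 c [ 0.5554 -0.3432] r 0.0088 mean [ 0.5551 -0.3422  0.0679]
body 156 c [ 0.555  -0.3439] r 0.0222 mean [ 0.553  -0.3404  0.023 ]
can 350 c [ 0.4782 -0.3098] r 0.0287 mean [ 0.4777 -0.3099  0.069 ]
cup 174 c [ 0.6367 -0.3632] r 0.0346 mean [ 0.6396 -0.3671  0.0704]
bottle 455 c [0.5596 0.2198] r 0.0322 mean [0.5553 0.2141 0.1196]
jar 288 c [0.4097 0.3703] r 0.0264 mean [0.4093 0.3669 0.0895]
purple 43 c [ 0.5399 -0.4361] r 0.0086 mean [ 0.5394 -0.4359  0.0669]
red 30 [0.59372367 0.01870087 0.11010875] [0.60260736 0.05792877 0.11868523] [0.59782437 0.03798895 0.11448594]
```

View pics/c1.png

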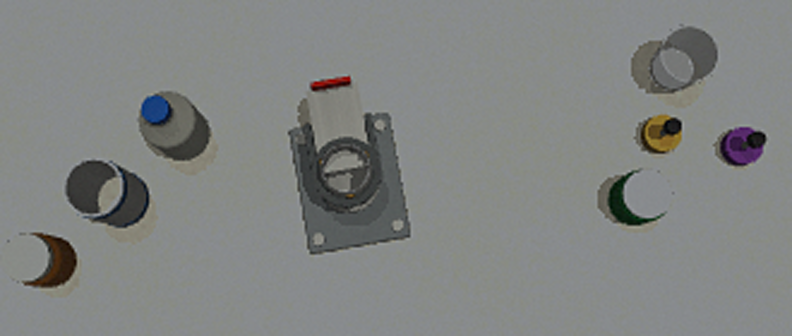

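The crop confirms the gold-bodied piston at (662,130) as the job piston and the purple one at (742,143) as the decoy. The blade tab at (330,83) is drawn out about 34 mm. Next I turn the tool square to the blade and move to just beyond the tab.

Request:
drive_tool:
  commands:
    - [[0,0,-0.98],[0,0,0],1]
    - [[0,0,-0.98],[0,0,0],1]
    - [[0,0,-0.98],[0,0,0],1]
    - [[0,0,-0.98],[0,0,0],1]
    - [[0,0,-0.98],[0,0,0],1]
    - [[0,0,-0.98],[0,0,0],1]
    - [[0,0,0],[-0.104,-0.206,0],1]
    - [[0,0,0],[-0.104,-0.206,0],1]
    - [[0,0,0],[-0.104,-0.206,0],1]
    - [[0,0,0],[-0.104,-0.206,0],1]
    - [[0,0,0],[-0.104,-0.206,0],1]
    - [[0,0,0],[-0.104,-0.206,0],1]
    - [[0,0,0],[-0.104,-0.206,0],1]
    - [[0,0,0],[-0.104,-0.206,0],1]
    - [[0,0,0],[-0.104,-0.206,0],1]
    - [[0,0,0],[-0.104,-0.206,0],1]
    - [[0,0,0],[-0.104,-0.206,0],1]
    - [[0,0,0],[-0.104,-0.206,0],1]
    - [[0,0,0],[-0.104,-0.206,0],1]
    - [[0,0,0],[-0.104,-0.206,0],1]

```text
clock: 2.1
ee_pos: [0.6394, 0.0446, 0.2311]
eef_rot: [-0.0, -0.081, 0.997, -0.0]
force: [0.8, 1.3, 0.4]
width: 0.0
finger_force: 0.0
```

```bash
python3 - <<'E'
from h import *
c=snap('wrist','w1'); w=cloud(c)
R=cv2.Rodrigues(c['rvec'])[0];print(-R.T@c['tvec'].reshape(3),R)
hsv=cv2.cvtColor(c['color'],cv2.COLOR_RGB2HSV)
r=((hsv[...,0]<6)|(hsv[...,0]>174))&(hsv[...,1]>150)&(hsv[...,2]>60)
p=w[r];p=p[np.isfinite(p[:,0])]
if len(p):
    print(len(p),p.min(0),p.max(0)); print(cv2.minAreaRect(p[:,:2].astype(np.float32)))
E
```

```text
[0.56276989 0.0328481  0.37518223] [[-0.16043433  0.98704574  0.0012347 ]
 [ 0.94011175  0.1524243   0.30488805]
 [ 0.30075026  0.05007527 -0.9523874 ]]
237 [0.59490456 0.01233877 0.00061213] [0.62305723 0.05507397 0.11783776]
((0.6035604476928711, 0.031271472573280334), (0.01634136773645878, 0.04959112033247948), 30.415292739868164)
```

View pics/w1.png

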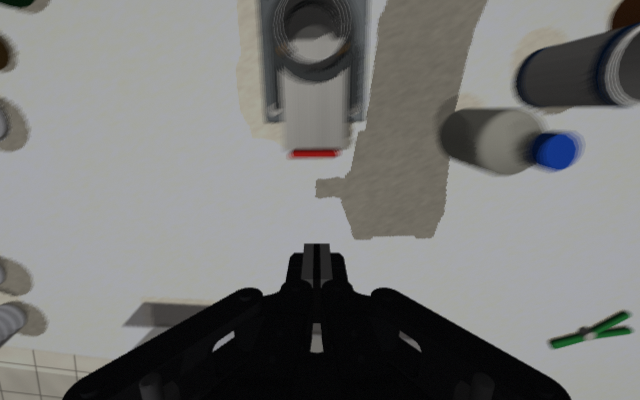

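The wrist view shows the red tab at (315,153), in line with the fingers at column 317, so the yaw is right. Now I go down and push.

Request:
drive_tool:
  commands:
    - [[0,0,0],[0,0,0.166],1]
    - [[0,0,0],[0,0,0.166],1]
    - [[0,0,0],[0,0,0.166],1]
    - [[0,0,0],[0,0,0.166],1]
    - [[0,0,0],[0.04,0,0],1]
    - [[0,0,0],[0.04,0,0],1]
    - [[0,0,0],[0.03,0,0],1]
    - [[0,0,0],[0.03,0,0],1]
    - [[0,0,0],[0.03,0,0],1]
    - [[0,0,0],[0.03,0,0],1]
    - [[0,0,0],[0.03,0,0],1]
    - [[0,0,0],[0.02,0,0],1]
    - [[0,0,0],[0.02,0,0],1]
    - [[0,0,0],[0,0,0],1]
    - [[0,0,0],[0,0,0],1]

```text
clock: 3.65
ee_pos: [0.5851, 0.0377, 0.0983]
eef_rot: [-0.0, -0.081, 0.997, 0.0]
force: [0.1, -0.6, 0.5]
width: 0.001
finger_force: 0.0
```

Request:
drive_tool:
  commands:
    - [[0,0,0],[0.01,0,0],1]
    - [[0,0,0],[0.01,0,0],1]
    - [[0,0,0],[0.01,0,0],1]
    - [[0,0,0],[0,0,0],1]

```text
clock: 4.05
ee_pos: [0.5795, 0.0368, 0.0985]
eef_rot: [0.0, -0.081, 0.997, 0.0]
force: [3.8, 0.8, -1.9]
width: 0.003
finger_force: 1.6
```

```bash
python3 - <<'E'
from h import *
c=snap('wrist','w2'); snap('side','s2');crop('w2',200,0,440,260,2.2,'w2c')
print(readout.state()['force'])
E
```

```text
[ 3.68682145 -0.47561518 -2.51772577]
```

View pics/w2c.png

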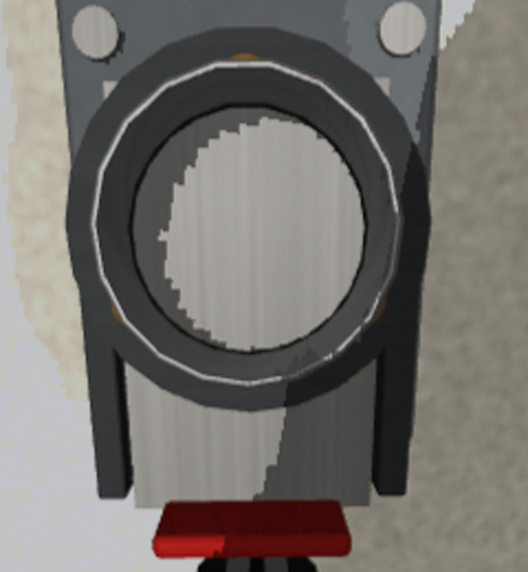

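The tab at (252,528) is in contact and the bore looks closed. The force is still just sliding friction, so I keep going until the stop shows.

Request:
drive_tool:
  commands:
    - [[0,0,0],[0.01,0,0],1]
    - [[0,0,0],[0.01,0,0],1]
    - [[0,0,0],[0,0,0],1]

```text
clock: 4.45
ee_pos: [0.5792, 0.0368, 0.0991]
eef_rot: [0.004, -0.081, 0.997, 0.0]
force: [25.1, 2.5, -17.3]
width: -0.002
finger_force: 12.7
```

The blade is at its stop: 25 N with only 0.3 mm of travel. I back off, rise, and measure the rim from the earlier view.

Request:
drive_tool:
  commands:
    - [[0,0,0],[-0.05,0,0],1]
    - [[0,0,0],[-0.1,0,0],0]
    - [[0,0,0],[0,0,-0.2],0]
    - [[0,0,0],[0,0,-0.2],0]
    - [[0,0,0],[0,0,-0.2],0]
    - [[0,0,0],[0,0,-0.05],0]
    - [[0,0,0],[0,0,0],0]
    - [[0,0,0],[0,0,0],0]

```text
clock: 5.25
ee_pos: [0.6046, 0.0408, 0.2275]
eef_rot: [-0.001, -0.081, 0.997, -0.0]
force: [1.0, 0.3, -0.8]
width: 0.503
finger_force: 0.0
```

```bash
cat >> h.py <<'E'
from scipy.optimize import least_squares
def circ(p):
    f=lambda q:np.hypot(p[:,0]-q[0],p[:,1]-q[1])-q[2]
    r=least_squares(f,[*p.mean(0)[:2],.025],loss='soft_l1',f_scale=.0005); return r.x,np.std(f(r.x))
E
python3 - <<'E'
from h import *
c=snap('wrist','w3'); 
for n in('w2','w3','t0'):
    w=cloud(load(n)); s=w.reshape(-1,3)
    s=s[np.hypot(s[:,0]-.5,s[:,1]-.022)<.05]
    for lo,hi in((.126,.133),(.097,.105)):
        q=s[(s[:,2]>lo)&(s[:,2]<hi)]
        if len(q)<10: continue
        r=np.hypot(*(q[:,:2]-[.5,.022]).T)
        if hi<.11: 
            a=np.arctan2(q[:,1]-.022,q[:,0]-.5); q=q[(np.cos(a-.162)<.3)];r=np.hypot(*(q[:,:2]-[.5,.022]).T); q=q[r>.0365]
        print(n,lo,len(q),circ(q), q[:,2].mean())
w=cloud(load('w3'));hsv=cv2.cvtColor(c['color'],cv2.COLOR_RGB2HSV)
r=((hsv[...,0]<6)|(hsv[...,0]>174))&(hsv[...,1]>150)&(hsv[...,2]>60)
p=w[r];p=p[p[:,2]>.113];print(len(p),p.mean(0),cv2.minAreaRect(p[:,:2].astype(np.float32)))
print(readout.state()['ee_pos'],readout.state()['width'])
E
```

```text
w2 0.126 2235 (array([0.5021614 , 0.02329491, 0.02496983]), np.float64(0.0005322193400285355)) 0.12885582874214607
w2 0.097 390 (array([0.50077697, 0.02249536, 0.03718176]), np.float64(0.0006580199470558782)) 0.10207201035041918
w3 0.126 532 (array([0.50233008, 0.02356735, 0.0253321 ]), np.float64(0.0005763276028484553)) 0.12890830568977768
w3 0.097 126 (array([0.50067081, 0.02259595, 0.03714132]), np.float64(0.0007136645565409598)) 0.10220606691023489
t0 0.126 31 (array([0.50082094, 0.02218271, 0.02533379]), np.float64(0.000560608652092955)) 0.12825397855473003
t0 0.097 18 (array([0.49990431, 0.0219835 , 0.03682845]), np.float64(0.00026225237623560233)) 0.10083019883190797
298 [0.56580352 0.03404628 0.11615562] ((0.5659456253051758, 0.03437753766775131), (0.005580108612775803, 0.042201925069093704), 10.353522300720215)
[0.60442049 0.04081328 0.22710263] 0.4972383850573245
```

Request:
drive_tool:
  commands:
    - [[0,0,0.97],[0,0,0],0.1]
    - [[0,0,0.97],[0,0,0],0.1]
    - [[0,0,0.97],[0,0,0],0.1]
    - [[0,0,0.97],[0,0,0],0.1]
    - [[0,0,0.97],[0,0,0],0.1]
    - [[0,0,0],[-0.038,-0.19,0.034],0.1]
    - [[0,0,0],[-0.038,-0.19,0.034],0.1]
    - [[0,0,0],[-0.038,-0.19,0.034],0.1]
    - [[0,0,0],[-0.038,-0.19,0.034],0.1]
    - [[0,0,0],[-0.038,-0.19,0.034],0.1]
    - [[0,0,0],[-0.038,-0.19,0.034],0.1]
    - [[0,0,0],[-0.038,-0.19,0.034],0.1]
    - [[0,0,0],[-0.038,-0.19,0.034],0.1]
    - [[0,0,0],[-0.038,-0.19,0.034],0.1]
    - [[0,0,0],[-0.038,-0.19,0.034],0.1]
    - [[0,0,0],[0,0,0],0.1]
    - [[0,0,0],[0,0,0],0.1]
    - [[0,0,0],[0,0,0],0.1]

```text
clock: 7.1
ee_pos: [0.5563, -0.3424, 0.1596]
eef_rot: [-0.001, 0.161, 0.987, 0.0]
force: [0.6, 0.4, 0.2]
width: 0.451
finger_force: 0.0
```

```bash
cat >> h.py <<'E'
def toolf(target):
    from scipy.spatial.transform import Rotation as R
    s=readout.state(); q=s['eef_rot']; r=R.from_quat([*q[1:],q[0]])
    d=r.inv().apply(np.array(target)-s['ee_pos']); print('ee',s['ee_pos'].round(4),'shift units',(d/.2).round(4)); print(r.as_matrix().round(3).tolist())
E
python3 - <<'E'
from h import *
c=snap('wrist','w4'); w=cloud(c)
s=w.reshape(-1,3); s=s[np.hypot(s[:,0]-.555,s[:,1]+.343)<.03]
k=s[(s[:,2]>.066)&(s[:,2]<.075)]; b=s[(s[:,2]>.02)&(s[:,2]<.028)]
print(len(k),k.mean(0),cv2.minEnclosingCircle(k[:,:2].astype(np.float32)));print(len(b),cv2.minEnclosingCircle(b[:,:2].astype(np.float32)))
c0=cv2.minEnclosingCircle(k[:,:2].astype(np.float32))[0]
toolf([*c0,.043])
E
```

```text
346 [ 0.55625623 -0.34244905  0.07087857] ((0.5577702522277832, -0.34269362688064575), 0.0087349321693182)
1115 ((0.5570005178451538, -0.3427063226699829), 0.02196189947426319)
ee [ 0.5566 -0.3422  0.16  ] shift units [-0.0069 -0.0006  0.5849]
[[-0.948, 0.317, -0.001], [0.317, 0.948, 0.001], [0.001, 0.001, -1.0]]
```

View pics/w4.png

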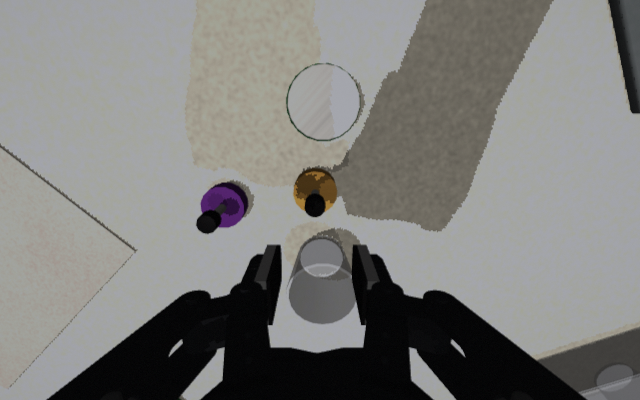

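The piston is centred at about (315,195), and its knob is in line with the jaws. The decoy at (222,205) and the cup at (322,280) are clear of the fingers. Down and grip.

Request:
drive_tool:
  commands:
    - [[0,0,0],[-0.007,0,0.15],0.1]
    - [[0,0,0],[0,0,0.15],0.1]
    - [[0,0,0],[0,0,0.15],0.1]
    - [[0,0,0],[0,0,0.08],0.1]
    - [[0,0,0],[0,0,0.053],0.1]
    - [[0,0,0],[0,0,0],0.1]
    - [[0,0,0],[0,0,0],1]
    - [[0,0,0],[0,0,0],1]
    - [[0,0,0],[0,0,0],1]
    - [[0,0,0],[0,0,0],1]
    - [[0,0,0],[0,0,0],1]
    - [[0,0,0],[0,0,0],1]
  squeeze: 50

```text
clock: 8.35
ee_pos: [0.5582, -0.3445, 0.0452]
eef_rot: [0.001, 0.161, 0.987, -0.0]
force: [-0.4, -0.6, 7.6]
width: 0.184
finger_force: 49.2
```

Request:
drive_tool:
  commands:
    - [[0,0,0],[0,0,-0.03],1]
    - [[0,0,0],[0,0,-0.1],1]
    - [[0,0,0],[0,0,-0.2],1]
    - [[0,0,0],[0,0,-0.2],1]
    - [[0,0,0],[0,0,-0.2],1]
    - [[0,0,0],[0,0,-0.05],1]
    - [[0,0,0],[0,0,0],1]
    - [[0,0,0],[0,0,0],1]

```text
clock: 9.15
ee_pos: [0.5571, -0.3436, 0.1988]
eef_rot: [-0.001, 0.161, 0.987, 0.0]
force: [-0.6, 0.8, -3.3]
width: 0.191
finger_force: 49.1
```

```bash
python3 - <<'E'
from h import *
c=snap('wrist','w5'); snap('side','s5');w=cloud(c)
st=readout.state();e=st['ee_pos'];print(st['force'],st['width'])
s=w.reshape(-1,3); hsv=cv2.cvtColor(c['color'],cv2.COLOR_RGB2HSV).reshape(-1,3)
g=(hsv[:,1]>100)&(hsv[:,0]>10)&(hsv[:,0]<30)&(np.hypot(*(s-e)[:,:2].T)<.04)&(s[:,2]>e[2]-.06)
p=s[g]; print(len(p),p.min(0),p.max(0),p.mean(0)-e)
toolf([.502,.0233,.23])
cv2.imwrite('pics/ws5.png',np.hstack([cv2.imread('pics/w5.png')[100:400,170:470],cv2.imread('pics/s5.png')[100:400,340:640]]))
E
```

```text
[ 0.28944422 -0.66890828 -2.63303944] 0.19066261659697312
2782 [ 0.53395496 -0.36337007  0.16167351] [ 0.57109697 -0.31731622  0.2940622 ] [-0.00911229  0.0041187  -0.01938639]
ee [ 0.5569 -0.3435  0.1981] shift units [ 0.8443  1.6516 -0.1564]
[[-0.948, 0.318, -0.002], [0.318, 0.948, 0.001], [0.003, 0.0, -1.0]]
```

View pics/ws5.png

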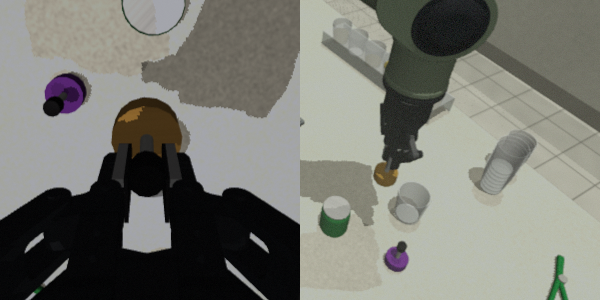

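The piston is held: its body is at (147,130) in the left panel and it hangs free in the side view. Carrying it over the mouth.

Request:
drive_tool:
  commands:
    - [[0,0,0],[0.042,0.082,-0.03],1]
    - [[0,0,0],[0.084,0.165,-0.03],1]
    - [[0,0,0],[0.084,0.165,0],1]
    - [[0,0,0],[0.084,0.165,0],1]
    - [[0,0,0],[0.084,0.165,0],1]
    - [[0,0,0],[0.084,0.165,0],1]
    - [[0,0,0],[0.084,0.165,0],1]
    - [[0,0,0],[0.084,0.165,0],1]
    - [[0,0,0],[0.084,0.165,0],1]
    - [[0,0,0],[0.084,0.165,0],1]
    - [[0,0,0],[0.042,0.082,0],1]
    - [[0,0,0],[0,0,0],1]
    - [[0,0,0],[0,0,0],1]
    - [[0,0,0],[0,0,0],1]

```text
clock: 10.65
ee_pos: [0.5031, 0.0213, 0.2116]
eef_rot: [-0.0, 0.162, 0.987, -0.0]
force: [-0.2, -0.3, -2.3]
width: 0.188
finger_force: 49.1
```

```bash
cat > pis.py <<'E'
from h import *
import sys
c=snap('wrist',sys.argv[1]);w=cloud(c);s=w.reshape(-1,3);st=readout.state();e=st['ee_pos'];print(st['force'])
hsv=cv2.cvtColor(c['color'],cv2.COLOR_RGB2HSV).reshape(-1,3)
g=(hsv[:,1]>90)&(hsv[:,0]>8)&(hsv[:,0]<32)&(np.hypot(*(s-e)[:,:2].T)<.035)&(s[:,2]<e[2]-.012)&(s[:,2]>e[2]-.026)
p=s[g]; 
A=np.c_[p[:,:2]-p[:,:2].mean(0),np.ones(len(p))]; co=np.linalg.lstsq(A,p[:,2],rcond=None)[0]
print('body top',len(p),'plane',co, 'circle',cv2.minEnclosingCircle(p[:,:2].astype(np.float32)),'ztop-e',np.median(p[:,2])-e[2])
q=s[(s[:,2]>.126)&(s[:,2]<.133)&(np.hypot(s[:,0]-.502,s[:,1]-.023)<.035)]
if len(q)>30: print('rim',len(q),circ(q))
toolf([.502,.0233,.1395])
E
python3 pis.py w6
```

```text
[ 0.2615849  -0.17364831 -2.12566721]
body top 2439 plane [ 0.03429372 -0.01216583  0.19146019] circle ((0.5015128254890442, 0.02310868352651596), 0.021863680332899094) ztop-e -0.020022482641855577
rim 319 (array([0.50160848, 0.02371801, 0.02537665]), np.float64(0.0005902981919842155))
ee [0.5032 0.0212 0.2116] shift units [0.0088 0.008  0.3607]
[[-0.948, 0.319, -0.0], [0.319, 0.948, -0.0], [0.0, -0.0, -1.0]]
```

The piston body is centred at (0.5015, 0.0231) against a rim at (0.502, 0.0235), which is well inside the 3 mm clearance. Lowering gently.

Request:
drive_tool:
  commands:
    - [[0,0,0],[0.002,0.001,0.05],1]
    - [[0,0,0],[0,0,0.05],1]
    - [[0,0,0],[0,0,0.05],1]
    - [[0,0,0],[0,0,0.05],1]
    - [[0,0,0],[0,0,0.05],1]
    - [[0,0,0],[0,0,0.05],1]
    - [[0,0,0],[0,0,0.02],1]
    - [[0,0,0],[0,0,0.02],1]
    - [[0,0,0],[0,0,0.01],1]
    - [[0,0,0],[0,0,0],1]

```text
clock: 11.7
ee_pos: [0.503, 0.0224, 0.1419]
eef_rot: [0.0, 0.161, 0.987, -0.0]
force: [0.2, -0.5, -2.7]
width: 0.189
finger_force: 49.1
```

Request:
drive_tool:
  commands:
    - [[0,0,0],[0,0,0.007],1]
    - [[0,0,0],[0,0,0.005],1]
    - [[0,0,0],[0,0,0.004],1]
    - [[0,0,0],[0,0,0],1]

```text
clock: 12.1
ee_pos: [0.5043, 0.0226, 0.14]
eef_rot: [0.001, 0.161, 0.987, 0.001]
force: [-1.7, 1.3, 16.4]
width: 0.191
finger_force: 51.1
```

It's resting on the blade at 0.140, as expected. Release and rise.

Request:
drive_tool:
  commands:
    - [[0,0,0],[0,0,-0.004],0.6]
    - [[0,0,0],[0,0,0],0.4]
    - [[0,0,0],[0,0,0],0.2]
    - [[0,0,0],[0,0,0],0.0]
    - [[0,0,0],[0,0,0],0.0]
    - [[0,0,0],[0,0,-0.05],0.0]
    - [[0,0,0],[0,0,-0.1],0.0]
    - [[0,0,0],[0,0,-0.2],0.0]
    - [[0,0,0],[0,0,-0.2],0.0]
    - [[0,0,0],[0,0,-0.1],-1]
    - [[0,0,0],[0,0,0],-1]
    - [[0,0,0],[0,0,0],-1]

```text
clock: 13.3
ee_pos: [0.5029, 0.0224, 0.2699]
eef_rot: [0.0, 0.161, 0.987, 0.0]
force: [0.7, -0.0, -1.4]
width: 0.972
finger_force: 0.0
```

```bash
python3 - <<'E'
from h import *
c=snap('wrist','w7');w=cloud(c);s=w.reshape(-1,3)
s=s[np.hypot(s[:,0]-.502,s[:,1]-.0233)<.032]
k=s[(s[:,2]>.162)&(s[:,2]<.169)];b=s[(s[:,2]>.116)&(s[:,2]<.122)];q=s[(s[:,2]>.127)&(s[:,2]<.132)]
print('knob',len(k),np.median(k[:,2]),cv2.minEnclosingCircle(k[:,:2].astype(np.float32)))
print('body',len(b),cv2.minEnclosingCircle(b[:,:2].astype(np.float32)))
print('rim',circ(q))
toolf([.4824,.2912,.26])
crop('w7',200,60,440,260,2,'w7c')
E
```

```text
knob 302 0.1661543926728825 ((0.5030651092529297, 0.023862402886152267), 0.008775453083217144)
body 1152 ((0.5012871026992798, 0.02476917766034603), 0.0289668720215559)
rim (array([0.50153484, 0.02382263, 0.02522271]), np.float64(0.0038134346857296945))
ee [0.5026 0.0224 0.2692] shift units [0.5234 1.2421 0.0459]
[[-0.948, 0.318, -0.001], [0.318, 0.948, -0.0], [0.001, -0.0, -1.0]]
```

View pics/w7c.png

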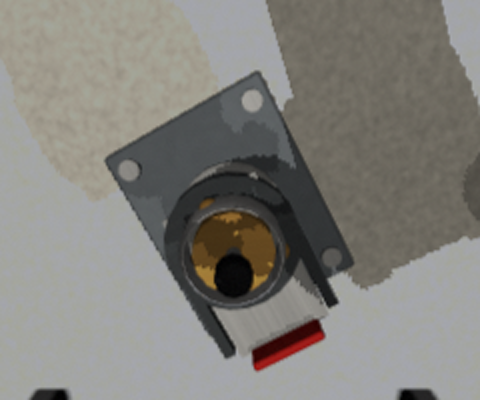

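The piston is seated upright: body at (235,245), knob at (234,273), knob top at 0.166 m, with the blade in. Next, over to the tube with the jaws open.

Request:
drive_tool:
  commands:
    - [[0,0,0.925],[0,0,0],-1]
    - [[0,0,0.925],[0,0,0],-1]
    - [[0,0,0.925],[0,0,0],-1]
    - [[0,0,0.925],[0,0,0],-1]
    - [[0,0,0.925],[0,0,0],-1]
    - [[0,0,0],[0.128,0.11,0],-1]
    - [[0,0,0],[0.128,0.11,0],-1]
    - [[0,0,0],[0.128,0.11,0],-1]
    - [[0,0,0],[0.128,0.11,0],-1]
    - [[0,0,0],[0.128,0.11,0],-1]
    - [[0,0,0],[0.128,0.11,0],-1]
    - [[0,0,0],[0.128,0.11,0.05],-1]
    - [[0,0,0],[0.128,0.11,0.05],-1]
    - [[0,0,0],[0,0,0],-1]
    - [[0,0,0],[0,0,0],-1]
    - [[0,0,0],[0,0,0],-1]

```text
clock: 14.95
ee_pos: [0.483, 0.2907, 0.2491]
eef_rot: [-0.0, 0.384, 0.924, -0.001]
force: [-0.2, -0.4, -1.0]
width: 0.993
finger_force: 0.0
```

```bash
python3 - <<'E'
from h import *
c=snap('wrist','w8');w=cloud(c);s=w.reshape(-1,3)
s=s[np.hypot(s[:,0]-.4824,s[:,1]-.2912)<.045]
k=s[(s[:,2]>.1165)&(s[:,2]<.124)];c0,r=cv2.minEnclosingCircle(k[:,:2].astype(np.float32))
print('tube',len(k),np.median(k[:,2]),c0,r,circ(k))
for n,x,y,lo in(('bottle',.5596,.2198,.1),('jar',.41,.37,.085)):
    s=w.reshape(-1,3);s=s[(np.hypot(s[:,0]-x,s[:,1]-y)<.045)&(s[:,2]>lo)&(s[:,2]<.16)]
    if len(s)>20:print(n,cv2.minEnclosingCircle(s[:,:2].astype(np.float32)))
toolf([*c0,.075])
E
```

```text
tube 810 0.12106628837005343 (0.4841659665107727, 0.2939459979534149) 0.03276385739445686 (array([0.4835383 , 0.29414992, 0.03043142]), np.float64(0.0010892507430518938))
bottle ((0.5608729720115662, 0.22290843725204468), 0.030009835958480835)
jar ((0.41024911403656006, 0.3736649453639984), 0.02643805555999279)
ee [0.4832 0.2906 0.2494] shift units [0.0086 0.0159 0.8718]
[[-0.705, 0.709, -0.0], [0.709, 0.705, -0.001], [-0.0, -0.001, -1.0]]
```

View pics/w8.png

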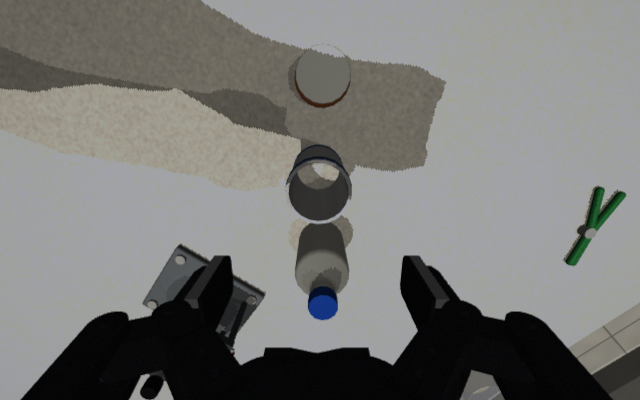

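The tube mouth is at (319,185), between the jar (323,78) and the bottle (322,260), with both fingers clear on either side. Down and grip.

Request:
drive_tool:
  commands:
    - [[0,0,0],[0.009,0.015,0.15],-1]
    - [[0,0,0],[0,0,0.15],-1]
    - [[0,0,0],[0,0,0.15],-1]
    - [[0,0,0],[0,0,0.15],-1]
    - [[0,0,0],[0,0,0.15],-1]
    - [[0,0,0],[0,0,0.08],-1]
    - [[0,0,0],[0,0,0.042],-1]
    - [[0,0,0],[0,0,0],-1]
    - [[0,0,0],[0,0,0],1]
    - [[0,0,0],[0,0,0],1]
    - [[0,0,0],[0,0,0],1]
    - [[0,0,0],[0,0,0],1]
    - [[0,0,0],[0,0,0],1]
  squeeze: 60

```text
clock: 16.3
ee_pos: [0.4842, 0.2951, 0.0765]
eef_rot: [0.0, 0.383, 0.924, 0.0]
force: [-2.7, -2.6, 7.8]
width: 0.753
finger_force: 64.0
```

Request:
drive_tool:
  commands:
    - [[0,0,0],[0,0,-0.03],1]
    - [[0,0,0],[0,0,-0.1],1]
    - [[0,0,0],[0,0,-0.2],1]
    - [[0,0,0],[0,0,-0.2],1]
    - [[0,0,0],[0,0,-0.2],1]
    - [[0,0,0],[0,0,-0.17],1]
    - [[0,0,0],[0,0,-0.08],1]
    - [[0,0,0],[0,0,0],1]
    - [[0,0,0],[0,0,0],1]

```text
clock: 17.2
ee_pos: [0.4835, 0.295, 0.2711]
eef_rot: [0.0, 0.383, 0.924, 0.0]
force: [0.1, -0.2, -2.0]
width: 0.755
finger_force: 66.8
```

```bash
cat > tub.py <<'E'
from h import *
import sys
st=readout.state();e=st['ee_pos'];print(st['force'],st['width'],e)
for n in ('wrist','top','side'):
    c=snap(n,sys.argv[1]+n);w=cloud(c);s=w.reshape(-1,3);d=s-e
    k=s[(np.hypot(d[:,0],d[:,1])<.05)&(d[:,2]>.035)&(d[:,2]<.057)]
    hsv=None
    if len(k)<30: continue
    z=np.median(k[:,2]); print(n,len(k),'z',z, np.percentile(k[:,2]-e[2],[5,50,95]))
toolf([.502,.0233,e[2]])
E
python3 tub.py w9
```

```text
[ 0.0987626  -0.19947299 -2.04250565] 0.7546354830934284 [0.48351541 0.29498726 0.27109618]
wrist 7975 z 0.31567647797494586 [0.03610129 0.0445803  0.05498697]
top 114 z 0.3137405094440077 [0.03649556 0.04264433 0.05438048]
side 199 z 0.31336504068943893 [0.03574191 0.04226887 0.05471997]
ee [0.4833 0.2948 0.27  ] shift units [-1.0269 -0.8929 -0.004 ]
[[-0.706, 0.708, -0.001], [0.708, 0.706, -0.001], [0.0, -0.002, -1.0]]
```

```bash
python3 - <<'E'
import cv2,numpy as np
a=cv2.imread('pics/w9wrist.png')[60:400,150:490];b=cv2.imread('pics/w9side.png')[60:400,150:490]
cv2.imwrite('pics/v9.png',np.hstack([a,b]))
E
```

```text
(no output)
```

View pics/v9.png

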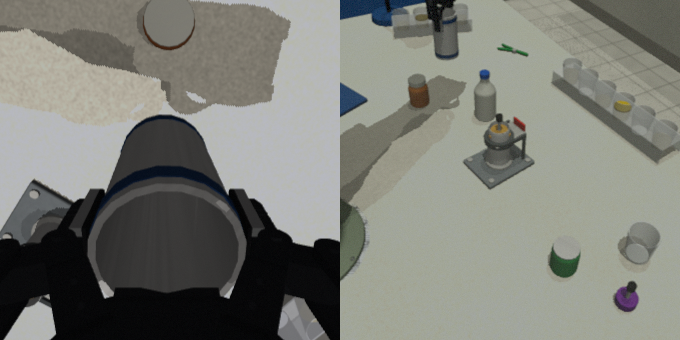

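The tube is held and upright, with its mouth at (165,240) in the left panel. I'll fit its axis from the wrist depth so I can aim it.

```bash
cat > cyl.py <<'E'
from h import *
import sys
def cyl(w,e,zlo=-.068,zhi=.025):
    s=w.reshape(-1,3);d=s-e; r=np.hypot(d[:,0],d[:,1])
    k=d[(r<.042)&(r>.022)&(d[:,2]>zlo)&(d[:,2]<zhi)]
    f=lambda q:np.hypot(k[:,0]-q[0]-q[2]*k[:,2],k[:,1]-q[1]-q[3]*k[:,2])-.0325
    r=least_squares(f,[0,0,0,0],loss='soft_l1',f_scale=.0005)
    return len(k),r.x,np.median(abs(f(r.x)))
if __name__=='__main__':
    e=readout.state()['ee_pos']
    for n in sys.argv[1:]:
        print(n,*cyl(cloud(load(n)),e))
E
python3 cyl.py w9wrist w9side w9top
```

```text
w9wrist 12268 [-0.00131553  0.00195195  0.01347903  0.02445442] 0.0013228328580217417
w9side 764 [-0.00052327 -0.00083367  0.00298669  0.01513889] 0.0010940476371396682
w9top 374 [-0.00246401 -0.00164482 -0.00802422  0.01494085] 0.0009547686323248677
```

Request:
drive_tool:
  commands:
    - [[0,0,0],[-0.057,-0.05,0],1]
    - [[0,0,0],[-0.114,-0.099,0],1]
    - [[0,0,0],[-0.114,-0.099,0],1]
    - [[0,0,0],[-0.114,-0.099,0],1]
    - [[0,0,0],[-0.114,-0.099,0],1]
    - [[0,0,0],[-0.114,-0.099,0],1]
    - [[0,0,0],[-0.114,-0.099,0],1]
    - [[0,0,0],[-0.114,-0.099,0],1]
    - [[0,0,0],[-0.114,-0.099,0],1]
    - [[0,0,0],[-0.057,-0.05,0],1]
    - [[0,0,0],[0,0,0],1]
    - [[0,0,0],[0,0,0],1]
    - [[0,0,0],[0,0,0],1]

```text
clock: 18.65
ee_pos: [0.5022, 0.0245, 0.2709]
eef_rot: [-0.0, 0.383, 0.924, -0.0]
force: [-0.5, 0.5, -1.0]
width: 0.751
finger_force: 66.7
```

```bash
python3 tub.py w10; python3 cyl.py w10wrist w10side w10top; python3 - <<'E'
from h import *
for n in('side','wrist'):
    s=cloud(load('w10'+n)).reshape(-1,3);s=s[(np.hypot(s[:,0]-.502,s[:,1]-.023)<.045)]
    q=s[(s[:,2]>.126)&(s[:,2]<.133)]
    if len(q)>20: print(n,'rim',len(q),circ(q))
E
```

```text
[-0.51883732  0.47498968 -1.00077518] 0.7510535037261467 [0.50220249 0.02452572 0.27085769]
wrist 7970 z 0.3154243777670107 [0.03613384 0.04456669 0.05489841]
side 211 z 0.3132479010854682 [0.03554416 0.04239021 0.05405588]
ee [0.5023 0.0245 0.271 ] shift units [-0.0031 -0.0054  0.0006]
[[-0.707, 0.707, -0.0], [0.707, 0.707, 0.0], [0.0, -0.0, -1.0]]
w10wrist 12679 [-0.00162809  0.00190088  0.01208365  0.02147463] 0.001330279688254117
w10side 959 [-0.00071242 -0.00080252  0.00030003  0.00636927] 0.000828939329744191
w10top 0 [0. 0. 0. 0.] nan
side rim 62 (array([0.50032199, 0.02234092, 0.02495628]), np.float64(0.006713571425445115))
wrist rim 140 (array([0.50217032, 0.02381363, 0.02578373]), np.float64(0.0005572970760256179))
  return _methods._mean(a, axis=axis, dtype=dtype,
  ret = ret.dtype.type(ret / rcount)
```

Request:
drive_tool:
  commands:
    - [[0,0,0],[-0.002,-0.004,0.05],1]
    - [[0,0,0],[0,0,0.06],1]
    - [[0,0,0],[0,0,0.06],1]
    - [[0,0,0],[0,0,0.06],1]
    - [[0,0,0],[0,0,0.05],1]
    - [[0,0,0],[0,0,0.025],1]
    - [[0,0,0],[0,0,0.015],1]
    - [[0,0,0],[0,0,0.015],1]
    - [[0,0,0],[0,0,0],1]

```text
clock: 19.7
ee_pos: [0.5022, 0.023, 0.204]
eef_rot: [0.0, 0.383, 0.924, 0.0]
force: [-0.4, 0.2, -1.6]
width: 0.753
finger_force: 66.8
```

```bash
python3 - <<'E'
from h import *
snap('side','s11'); st=readout.state(); e=st['ee_pos']; print(st['force'],e)
s=cloud(load('s11')).reshape(-1,3)-e
s=s[(np.hypot(s[:,0],s[:,1])<.042)]
# tube outer surface facing side camera, by height bands
for lo in np.arange(-.085,.03,.01):
    k=s[(s[:,2]>lo)&(s[:,2]<lo+.01)]
    if len(k)<15: continue
    f=lambda q:np.hypot(k[:,0]-q[0],k[:,1]-q[1])-.0325
    r=least_squares(f,[0,0],loss='soft_l1',f_scale=.0005); print(round(lo,3),len(k),r.x.round(4),np.median(abs(f(r.x))).round(4))
crop('s11',240,80,440,240,3,'s11c')
E
```

```text
[ 0.51281055  0.13765636 -1.13346915] [0.50224103 0.02296226 0.20423979]
-0.085 27 [0.0025 0.0037] 0.0014
-0.075 79 [-0.0012 -0.0014] 0.0007
-0.065 86 [-0.0014 -0.0014] 0.0007
-0.055 92 [-0.0009 -0.0015] 0.0007
-0.045 87 [-0.0007 -0.0009] 0.0006
-0.035 92 [-0.0007 -0.0007] 0.0005
-0.025 89 [-0.0005 -0.0008] 0.0006
-0.015 91 [-0.0004 -0.0009] 0.0007
-0.005 97 [-0.0003 -0.0006] 0.0006
0.005 94 [-0.0022 -0.0011] 0.0014
0.015 105 [-0.0028 -0.0013] 0.0016
0.025 97 [-0.0034 -0.0016] 0.0012
```

View pics/s11c.png

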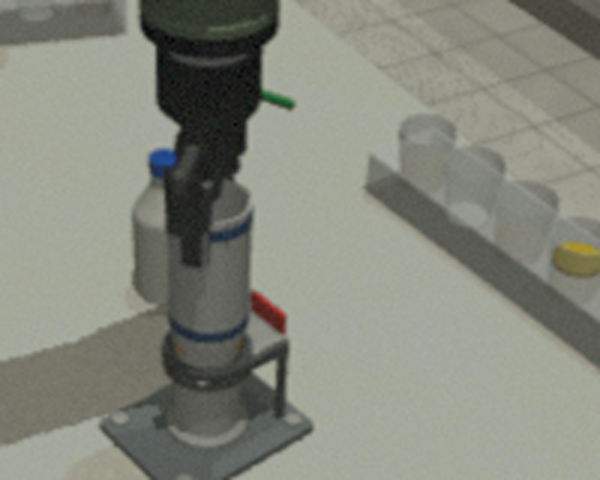

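The tube is upright over the spigot at (210,270), with its lower edge just at the rim at (205,345) and no contact force. Lowering onto the taper.

Request:
drive_tool:
  commands:
    - [[0,0,0],[0,0,0.015],1]
    - [[0,0,0],[0,0,0.015],1]
    - [[0,0,0],[0,0,0.015],1]
    - [[0,0,0],[0,0,0],1]

```text
clock: 20.15
ee_pos: [0.5022, 0.0234, 0.1948]
eef_rot: [-0.0, 0.383, 0.924, 0.0]
force: [1.5, 4.5, -4.1]
width: 0.75
finger_force: 66.5
```

Request:
drive_tool:
  commands:
    - [[0,0,0],[0.002,0.004,0.01],1]
    - [[0,0,0],[0,0,0.01],1]
    - [[0,0,0],[0,0,0],1]

```text
clock: 20.45
ee_pos: [0.5025, 0.0241, 0.1909]
eef_rot: [-0.0, 0.383, 0.924, 0.0]
force: [1.0, 3.3, -0.8]
width: 0.752
finger_force: 66.7
```

Request:
drive_tool:
  commands:
    - [[0,0,0],[0.003,0.004,0],1]
    - [[0,0,0],[0,0,0.01],1]
    - [[0,0,0],[0,0,0],1]

```text
clock: 20.75
ee_pos: [0.5025, 0.0248, 0.189]
eef_rot: [-0.0, 0.383, 0.924, -0.0]
force: [0.4, 0.3, 0.8]
width: 0.751
finger_force: 67.2
```

Lateral force is gone. Pressing on.

Request:
drive_tool:
  commands:
    - [[0,0,0],[0,0,0.01],1]
    - [[0,0,0],[0,0,0.01],1]
    - [[0,0,0],[0,0,0],1]

```text
clock: 21.05
ee_pos: [0.5024, 0.0248, 0.1847]
eef_rot: [-0.0, 0.383, 0.924, -0.0]
force: [0.1, 1.4, -4.0]
width: 0.757
finger_force: 66.9
```

Request:
drive_tool:
  commands:
    - [[0,0,0],[0,0,0.01],1]
    - [[0,0,0],[0,0,0.01],1]
    - [[0,0,0],[0,0,0.01],1]
    - [[0,0,0],[0,0,0],1]

```text
clock: 21.45
ee_pos: [0.5023, 0.0248, 0.1786]
eef_rot: [-0.0, 0.383, 0.924, -0.0]
force: [0.2, 0.9, -5.2]
width: 0.751
finger_force: 67.0
```

Request:
drive_tool:
  commands:
    - [[0,0,0],[0,0,0.008],1]
    - [[0,0,0],[0,0,0.006],1]
    - [[0,0,0],[0,0,0],1]

```text
clock: 21.75
ee_pos: [0.5027, 0.0245, 0.1773]
eef_rot: [0.0, 0.383, 0.924, 0.0]
force: [-8.6, -2.3, 24.3]
width: 0.75
finger_force: 69.5
```

The head is reached: 24 N at 0.1773, against about 0.1775 expected. Relieve, release and withdraw.

Request:
drive_tool:
  commands:
    - [[0,0,0],[0,0,-0.005],1]
    - [[0,0,0],[0,0,0],0.2]
    - [[0,0,0],[0,0,0],-0.3]
    - [[0,0,0],[0,0,0],-0.7]
    - [[0,0,0],[0,0,0],-1]
    - [[0,0,0],[0,0,0],-1]
    - [[0,0,0],[0,0,0],-1]
    - [[0,0,0],[0,0,-0.05],-1]
    - [[0,0,0],[0,0,-0.1],-1]
    - [[0,0,0],[0,0,-0.2],-1]
    - [[0,0,0],[0,0,-0.2],-1]
    - [[0,0,0],[0,0,-0.2],-1]
    - [[0,0,0],[0,0,0],-1]
    - [[0,0,0],[0,0,0],-1]

```text
clock: 23.15
ee_pos: [0.5027, 0.0248, 0.3285]
eef_rot: [0.001, 0.383, 0.924, 0.001]
force: [-0.7, 0.2, -1.0]
width: 1.004
finger_force: 0.0
```

```bash
python3 - <<'E'
from h import *
c=snap('wrist','w12');snap('side','s12');print(readout.state()['force'])
for n in('w12','s12'):
    s=cloud(load(n)).reshape(-1,3);s=s[np.hypot(s[:,0]-.502,s[:,1]-.0235)<.042]
    k=s[(s[:,2]>.215)&(s[:,2]<.23)]
    if len(k)>20:
        A=np.c_[k[:,:2]-k[:,:2].mean(0),np.ones(len(k))];print(n,len(k),np.percentile(k[:,2],[50,90]),cv2.minEnclosingCircle(k[:,:2].astype(np.float32)),np.linalg.lstsq(A,k[:,2],rcond=None)[0])
a=cv2.imread('pics/w12.png')[60:360,170:470];b=cv2.resize(cv2.imread('pics/s12.png')[110:260,250:400],None,fx=2,fy=2)
cv2.imwrite('pics/v12.png',np.hstack([a,b]))
E
```

```text
[0.51450304 0.20338375 0.25083547]
w12 1200 [0.22301494 0.22469433] ((0.5047394633293152, 0.02639528550207615), 0.03328191116452217) [-0.02425564 -0.01286147  0.22204943]
s12 226 [0.22089004 0.22374462] ((0.503275990486145, 0.024467939510941505), 0.034612998366355896) [-0.01004154 -0.01302912  0.22027811]
```

View pics/v12.png

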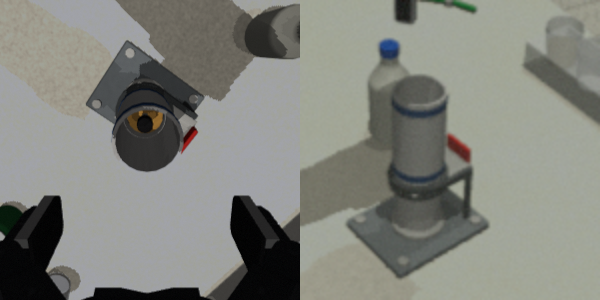

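The left panel shows the tube around the spigot with the piston inside at (145,120). The right panel shows it upright on the head at (420,125), with its top at 0.221 m as expected. One last tilt check from the stored images.

```bash
python3 - <<'E'
from h import *
from cyl import cyl
for n in('s12','w12'): print(n,*cyl(cloud(load(n)),np.array([.5025,.024,.16]),-.05,.055))
E
```

```text
s12 1162 [-3.98023243e-04 -6.98142517e-05  1.73757077e-02  5.63859566e-03] 0.0009638974624482412
w12 2921 [-0.00226997  0.00314002  0.02855152  0.01488171] 0.0013445712310763414
```

The fits hint at roughly 0.02 rad of residual lean. There's plenty of time, so I'll press the rim level with the half-open fingertips.

Request:
drive_tool:
  commands:
    - [[0,0,0],[0,0,0],-0.29]
    - [[0,0,0],[0,0,0],-0.29]
    - [[0,0,0],[0,0,0.1],-0.29]
    - [[0,0,0],[0,0,0.15],-0.29]
    - [[0,0,0],[0,0,0.15],-0.29]
    - [[0,0,0],[0,0,0.05],-0.29]
    - [[0,0,0],[0,0,0.02],-0.29]
    - [[0,0,0],[0,0,0.02],-0.29]
    - [[0,0,0],[0,0,0],-0.29]

```text
clock: 24.15
ee_pos: [0.5029, 0.0248, 0.2298]
eef_rot: [0.0, 0.383, 0.924, 0.0]
force: [0.3, 0.1, -0.6]
width: 0.646
finger_force: 0.0
```

Request:
drive_tool:
  commands:
    - [[0,0,0],[0,0,0.02],-0.29]
    - [[0,0,0],[0,0,0.015],-0.29]
    - [[0,0,0],[0,0,0.01],-0.29]
    - [[0,0,0],[0,0,0.01],-0.29]
    - [[0,0,0],[0,0,0],-0.29]

```text
clock: 24.65
ee_pos: [0.5023, 0.0243, 0.2184]
eef_rot: [-0.0, 0.383, 0.924, -0.0]
force: [-3.5, -1.7, 6.1]
width: 0.643
finger_force: 2.7
```

Request:
drive_tool:
  commands:
    - [[0,0,0],[0,0,0.005],-0.29]
    - [[0,0,0],[0,0,0.003],-0.29]
    - [[0,0,0],[0,0,0],-0.29]

```text
clock: 24.95
ee_pos: [0.5022, 0.0236, 0.2176]
eef_rot: [-0.0, 0.384, 0.924, -0.001]
force: [-10.6, -6.9, 26.1]
width: 0.645
finger_force: 12.6
```

Firm contact. Lift straight off and check.

Request:
drive_tool:
  commands:
    - [[0,0,0],[0,0,-0.01],-0.29]
    - [[0,0,0],[0,0,-0.05],-0.29]
    - [[0,0,0],[0,0,-0.15],-0.29]
    - [[0,0,0],[0,0,-0.2],-0.29]
    - [[0,0,0],[0,0,-0.15],-1]
    - [[0,0,0],[0,0,0],-1]
    - [[0,0,0],[0,0,0],-1]
    - [[0,0,0],[0,0,0],-1]

```text
clock: 25.75
ee_pos: [0.5022, 0.0249, 0.3281]
eef_rot: [-0.0, 0.383, 0.924, -0.0]
force: [-0.0, -0.7, 0.3]
width: 1.001
finger_force: 0.0
```

```bash
python3 - <<'E'
from h import *
from cyl import cyl
c=snap('wrist','w13');snap('side','s13');st=readout.state();print(st['force'],st['ee_pos'],st['clock'])
for n in('w13','s13'):
    w=cloud(load(n));s=w.reshape(-1,3);s=s[np.hypot(s[:,0]-.502,s[:,1]-.0235)<.042]
    k=s[(s[:,2]>.215)&(s[:,2]<.23)]
    A=np.c_[k[:,:2]-k[:,:2].mean(0),np.ones(len(k))];print(n,np.percentile(k[:,2],[50,90]),np.linalg.lstsq(A,k[:,2],rcond=None)[0],cyl(w,np.array([.5025,.024,.16]),-.05,.055))
    b=s[(s[:,2]>.162)&(s[:,2]<.17)&(np.hypot(s[:,0]-.502,s[:,1]-.0235)<.015)];print('knob',len(b),b.mean(0) if len(b) else '')
E
```

```text
[-0.20602181 -0.46555461 -0.17679366] [0.50221353 0.02485255 0.32794119] 25.85
w13 [0.2223454  0.22364246] [-0.01705789 -0.00704539  0.22132972] (2936, array([-0.00240193,  0.00286969,  0.02310886,  0.00382255]), np.float64(0.0014008464793702803))
knob 206 [0.50216817 0.02483051 0.16586553]
s13 [0.22016837 0.2231927 ] [-0.01121049  0.00132509  0.21988871] (1168, array([-0.00067026, -0.00045595,  0.00809219, -0.00809149]), np.float64(0.0010177531852200092))
knob 0
```

It is now lower (by 0.7 mm) and more level. The piston knob is on the axis at the right height. Handing in.

```bash
python3 -c "
from workcell import robot; print(robot.sign_off())"
```

```text
the job is handed in; nothing more can be done
None
```

The job is handed in, with no verdict returned: the blade is fully in, the piston rests upright on it, the tube is home and level on the head by my last camera check, and I saw no bystander disturbed.

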